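# Seat the pan cover and draw the turner out from under it

## Task

The long cover piece on the steel pan has ridden up at its free edge: press that edge down until the cover lies flush on the rim. Then take the turner by its wooden handle in the open end, tilt it and draw it out diagonally from under the cover, leaving the cover seated, and finish holding it still in the gripper with its whole length well clear above the pan rim, a good 5 cm, touching nothing else. Do not put it down, and leave the short cover piece, the sauce bottle and the basin undisturbed.

Things in the scene. Friction and masses are not known exactly. Their poses are not given: they have to be found in the camera images.
- pan: Stainless catering pan, fixed, 325 mm (its x) by 530 mm (its y) over the rim, rim top at z = 100 mm; origin at the centre of its underside, z up. Inside 300 x 500 mm, floor and walls 4 mm thick. The seated cover reaches from the -y end to y = +65 mm; the opening is the rest, from there to the +y end wall's inner face at y = +250 mm, 300 mm wide.
- cover (a joint): Tilt (rad) of the long frosted cover, 325 x 330 x 5 mm, hooked on the pan's -y end rim: hinge along the pan's x at y = -265, z = 100 mm. 0 = seated, underside at z = 100 mm; grows as the free +y edge rises (0.07 = 23 mm). Stiff: stays where left; 4 to 5 N down on the free edge moves it, about 10 N up from below lifts it. A 15 mm high grip stands on it 130 mm from the hinge.
- cover_edge (a point): Middle of the top of the grey bar along the cover's free edge (bar 16 mm wide, 325 mm long, 9 mm high), 8 mm in from the edge; the place to press. At pan x = 0, y = +57 mm, z = 109 mm when seated.
- turner: Slotted steel turner, 380 mm, about 0.17 kg, lying flat in the pan, wooden handle in the opening, blade under the cover. Origin under the handle's middle, y along it to the butt, z up. Handle 24 mm wide (x), 22 high (z 0 to 22), 130 long (y -65 to 65). Round 8 mm shank, axis at z = 11 mm. Blade 80 wide, 4 thick, y -215 to -315. Balances near y = -110 mm.
- turner_butt (a point): Centre of the end face of the turner's handle (turner y = +65 mm, z = 11 mm).
- turner_tip (a point): Middle of the blade's front edge (turner y = -315 mm, z = 2 mm).
- short_cover: Short frosted cover piece of the same pan, 325 (x) x 182 (y) x 23 mm, lying loose on the table beyond the pan's open end; origin at the centre of its underside. Leave alone.
- sauce: Amber glass sauce bottle with orange cap, 68 mm diameter, 210 mm high, standing loose on the table; origin at the centre of its underside. Leave alone.
- basin: Blue plastic basin, 150 mm across, 60 mm high, standing loose on the table; origin at the centre of its underside. Leave alone.

How it is judged:
On the way, in this order (a step that is already met when the one before it is completed fails the run):
1. the long cover is pressed flush on the rim while the turner still lies in the pan (value of joint cover below 0.01 rad and height (world z) of turner_butt below 0.06 m), for 0.3 s.
2. the turner's butt is up out of the opening while its blade is still below the rim, the cover seated (value of joint cover below 0.012 rad and height (world z) of turner_butt above 0.115 m and height (world z) of turner_tip below 0.095 m), for 0.05 s.
At the end, for the whole second after the job is handed in: Cover seated (joint under 0.012 rad); both ends of the turner over 30 mm above the pan rim; turner held in the fingers, still (under 0.03 m/s, 0.2 rad/s), touching neither pan, cover nor other things; short cover, bottle and basin within 30 mm of where they stood (value of joint cover below 0.012 rad and height (world z) of each of turner_tip, turner_butt above 0.13 m and contact force between turner and the fingers above 1 N and contact force between turner and pan below 0.1 N and contact force between turner and short_cover below 0.1 N and contact force between turner and sauce below 0.1 N and contact force between turner and basin below 0.1 N and linear speed of turner below 0.03 m/s and angular speed of turner below 0.2 rad/s and distance of each of short_cover, sauce, basin from where it was at the start of the episode below 0.03 m); the arm keeps its last pose, push and grip.
It fails at once if the short cover, the sauce bottle or the basin is knocked more than 40 mm or the bottle is tipped (distance of any of short_cover, sauce, basin from where it was at the start of the episode above 0.04 m or angle between sauce's own z axis and vertical above 0.4 rad).
It also fails if it takes over 51 s, if anything falls off the work surface, if the arm or the gripper's body presses on something with over 40 N, if the wrist force passes 120 N, or if a joint passes its speed limit or range.

## Robot

A 7-joint arm with a two-finger parallel gripper is mounted at the origin on the work surface. World frame = base frame: x ahead of the robot, y to its left, z up, the work surface at z = 0. Lengths are in m, angles in rad, forces in N, time in s.
With the tool pointing down it reaches from about 0.4 to 0.85 m from the base axis. Payload 10.4 kg.
Tool frame: the origin (TCP) lies on the centre line of the jaws, within the pads' length; the fingertips stand 11 mm ahead of it and the grasp point (between the pads) lies 8 mm behind it; z points along the fingers, y is the line along which they close (so a half turn about z gives the same grasp; the last joint's range is limited). The gripper opens to 87 mm and grips with 3 to 60 N. Pads are 19 mm wide; open, the fingers measure 117 mm over their backs; the gripper's body (75 mm by 190 mm) begins 51 mm behind the grasp point.
Start: joints at [-1.218, 0.332, -0.065, 1.46, 0.022, 1.35, -0.088], TCP at [0.229, 0.581, 0.234] pointing down, gripper open.
Joint ranges: [-2.6, 2.6], [-0.5, 2.12], [-1.47, 1.34], [0.16, 2.42], [-1.27, 4.41], [0.06, 2.06], [-2.6, 2.6]. Speed limits (rad/s): [2.22, 2.22, 2.79, 2.79, 3.14, 3.14, 3.14].

## Interface

Orientations are given as a unit quaternion [x, y, z, w].
In Python, from bench import r gives the robot as it stands.
- The arm moves only by the shell command python3 -m pendant 'ROWS' [OPENING] [FORCE]. ROWS is JSON, a list of rows, each a list of 4 numbers: the shift along the tool's x, y, z in m, then the turn about the tool's z in rad. A call has 1 to 8 rows; each row shifts and turns the commanded pose from where the row before left it, along the tool's axes as they then stand; what a row does not reach is not made up. A row lasts 1/12 s, in which the tool goes at most 41.7 mm and 7.16 degrees, less where a joint would pass 70% of its speed; a pose out of reach is approached as far as the arm can. A call with a gripper value outside its range is refused whole. OPENING is the opening, from 0 (shut) to 1 (fully open), set as the call begins (- or left out, the last holds). The fingers move at their own pace and stop on an object; FORCE is the grip in N (left out, the last holds). Time passes only in rows, so rows that do not move let the fingers close. It gives the time, the measured TCP pose, the force, the opening and the grip force at its end, in the units of the state.
- r.read_state(): the state, without advancing time (a new reading comes with each control period).
- r.camera(name): name is "side" or "top"; returns a dict with "img" (480x640x3 uint8, red, green, blue), "camera_matrix" (3x3 intrinsics, pixels), "xyz" and "attitude" of the camera in the world. Camera axes: x right, y down, z forward; pixel columns grow to the right and rows downward; lengths in m; the calibration is good to about 2 mm. A picture is of the moment at which its call begins. There is no depth.
- r.close_job(): hands the job in; it is judged then, once.
Trained networks look in the newest picture that a camera, given by its name, has taken for a name from the list of things; names that differ only in an ending like _2 or _b are one class to them, and where a whole thing is asked for, a point or a joint stands for the part that bears it (a point fixed in the world has none). Each returns a list of dicts, best first, with "score" (0 to 1); they miss things now and then, are a little off and sometimes report something else, mostly with a low value. They report only what shows in the picture. A call takes as long as a camera call.
- r.outline_of(thing, camera): "mask" (480x640 bool, what is visible of it) and "bbox" ([centre column, centre row, width, height] in pixels, round what is visible of it).
The state is a dict: "time": time; "joint_positions": joint angles; "joint_vel": joint speeds; "joint_torque": joint torques, N m; "ee_pos": TCP position; "eef_rot": TCP orientation; "ft_force": force on the tool from outside, world axes, zero at the start; "torque": the same for the moment, N m; "width": finger opening in m; "grip_force": force on a finger pad.
Only numpy, scipy, OpenCV 4.12 (cv2) and the standard library are available. Lean on these libraries where they do the work, as an engineer would, in place of code of your own. Each camera call takes 0.05 s, during which the arm holds its last target. There are 200 camera calls.

## Working session

There is one attempt and no reset: what is moved stays moved. The work goes in short steps, Python scripts to look and compute and a shell command to move; the robot and the scene stay as the last step left them, time stands still between calls to the robot, and variables do not carry over. Pictures are saved under pics/ and viewed, at most 10 in all, crops included, and the job is handed in when it is done.

```bash
mkdir -p pics; ls; cat > h.py <<'E'
import numpy as np, cv2
from scipy.spatial.transform import Rotation as R
from bench import r
def cam(n):
    c=r.camera(n); return c
def rot(c):
    a=np.array(c["attitude"],float)
    return a if a.shape==(3,3) else R.from_quat(a).as_matrix()
def ray(c,u,v):
    d=rot(c)@np.linalg.inv(c["camera_matrix"])@np.array([u,v,1.]); return np.array(c["xyz"]),d/np.linalg.norm(d)
def onz(c,u,v,z):
    o,d=ray(c,u,v); return o+d*(z-o[2])/d[2]
def proj(c,p):
    q=rot(c).T@(np.array(p)-np.array(c["xyz"])); k=c["camera_matrix"]@q; return k[:2]/k[2]
def tri(c1,p1,c2,p2):
    o1,d1=ray(c1,*p1);o2,d2=ray(c2,*p2)
    s=np.linalg.lstsq(np.c_[d1,-d2],o2-o1,rcond=None)[0]
    a=o1+s[0]*d1;b=o2+s[1]*d2; return (a+b)/2,np.linalg.norm(a-b)
E
python3 - <<'E'
from h import *
s=r.read_state(); print({k:np.round(v,3).tolist() for k,v in s.items()})
for n in("side","top"):
    c=cam(n); cv2.imwrite(f"pics/{n}0.png",c["img"][:,:,::-1]); print(n,c["xyz"],rot(c).round(3).tolist(),c["camera_matrix"].tolist())
    for t in("pan","cover","turner","short_cover","sauce","basin"):
        for o in r.outline_of(t,n)[:2]: print(t,round(o["score"],2),np.round(o["bbox"]).tolist())
E
```

```text
pics
{'time': 0.0, 'joint_positions': [-1.218, 0.333, -0.065, 1.461, 0.022, 1.35, -0.089], 'joint_vel': [-0.001, 0.0, -0.002, 0.0, -0.0, 0.001, -0.0], 'joint_torque': [0.001, -62.325, 0.026, -38.989, -0.061, 0.04, 0.0], 'ee_pos': [0.229, 0.581, 0.233], 'eef_rot': [0.187, 0.982, -0.001, -0.0], 'ft_force': [0.73, 0.141, 1.427], 'torque': [0.05, 0.026, 0.01], 'grip_force': 0.0, 'width': 0.087}
side [-0.23812216 -0.78704733  1.3084331 ] [[0.737, -0.517, 0.436], [-0.676, -0.551, 0.489], [-0.013, -0.655, -0.756]] [[526.9946392381808, 0.0, 315.48572235891135], [0.0, 526.9946392381808, 237.72983890410111], [0.0, 0.0, 1.0]]
pan 0.73 [351.0, 237.0, 197.0, 156.0]
cover 0.86 [373.0, 239.0, 151.0, 115.0]
turner 0.63 [309.0, 213.0, 24.0, 26.0]
short_cover 0.64 [243.0, 167.0, 93.0, 65.0]
basin 0.64 [201.0, 204.0, 44.0, 38.0]
top [ 0.38306007 -0.01550639  1.43542714] [[-0.007, -0.999, 0.049], [-1.0, 0.006, -0.012], [0.012, -0.049, -0.999]] [[474.4835615313186, 0.0, 315.92788391353486], [0.0, 474.4835615313186, 236.6521926069013], [0.0, 0.0, 1.0]]
pan 0.77 [314.0, 190.0, 209.0, 148.0]
cover 0.81 [350.0, 185.0, 133.0, 128.0]
turner 0.76 [261.0, 196.0, 52.0, 13.0]
turner 0.48 [490.0, 195.0, 38.0, 28.0]
short_cover 0.75 [139.0, 203.0, 71.0, 109.0]
sauce 0.56 [491.0, 196.0, 42.0, 24.0]
basin 0.81 [162.0, 283.0, 54.0, 48.0]
```

```bash
python3 - <<'E'
import cv2
a=cv2.imread("pics/top0.png")[100:320,90:530];cv2.imwrite("pics/top0c.png",cv2.resize(a,(800,400),interpolation=3))
a=cv2.imread("pics/side0.png")[130:330,180:460];cv2.imwrite("pics/side0c.png",cv2.resize(a,(784,560),interpolation=3))
E
```

```text
(no output)
```

View pics/top0c.png

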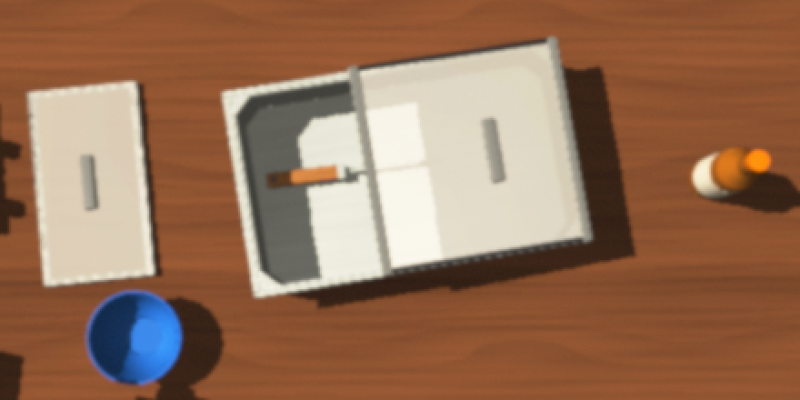

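View pics/side0c.png

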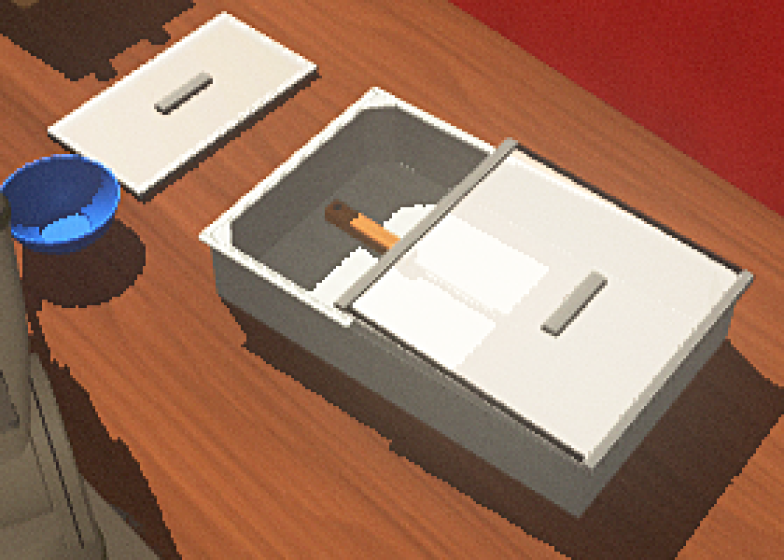

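Top crop (scale 1.818, offset 90,100): pan rim corners at about (222,92), (255,298), (552,38) and (590,240); raised bar from (352,68) to (387,273); handle from butt (268,180) to ferrule (345,173). The side crop (scale 2.8, offset 180,130) shows the same rim corners at (375,88), (200,235), (750,272) and (590,465); the bar runs (512,142)–(343,305) and the butt is at (332,212).

```bash
cat > m.py <<'E'
from h import *
from scipy.optimize import least_squares
T=lambda p:(90+p[0]*.55,100+p[1]*.55); S=lambda p:(180+p[0]/2.8,130+p[1]/2.8)
ct,cs=cam("top"),cam("side")
P={"c1":((222,92),(375,88)),"c2":((255,298),(200,235)),"c3":((552,38),(750,272)),"c4":((590,240),(590,465)),
"b1":((352,68),(512,142)),"b2":((387,273),(343,305)),"butt":((268,180),(332,210))}
for k,(a,b) in P.items():
    p,e=tri(ct,T(a),cs,S(b)); print(k,p.round(4),round(e,4))
L={"c1":(.1625,.265,.1),"c2":(-.1625,.265,.1),"c3":(.1625,-.265,.1),"c4":(-.1625,-.265,.105)}
def f(q):
    x,y,a=q[:3]; M=R.from_euler("z",a).as_matrix();o=[x,y,0];res=[]
    for k,l in L.items():
        w=M@np.array(l)+o; res+=[proj(ct,w)-T(P[k][0]),proj(cs,w)-S(P[k][1])]
    return np.ravel(res)
for a0 in(.15,3.3):
    s=least_squares(f,[.45,0,a0]); print(s.x.round(4),s.cost,s.fun.round(1))
    if a0==.15: q=s.x
M=R.from_euler("z",q[2]).as_matrix()
for n,c in(("top",ct),("side",cs)):
    m=r.outline_of("turner",n)[0]["mask"].astype(np.uint8); v,u=np.nonzero(m)
    W=np.array([onz(c,a,b,.026) for a,b in zip(u,v)])
    rect=cv2.minAreaRect(np.c_[u,v].astype(np.float32)); print(n,rect)
    mu=W.mean(0); ev=np.linalg.svd(W-mu)[2][0]; ev*=np.sign(ev[1]); t=(W-mu)@ev
    print(n,"mean",mu.round(4),"dir",ev.round(3),"ends",(mu+ev*np.percentile(t,98)).round(4),(mu+ev*np.percentile(t,2)).round(4),"perp width",np.ptp((W-mu)@np.cross([0,0,1],ev)).round(4))
for k in("b1","b2"):
    p,_=tri(ct,T(P[k][0]),cs,S(P[k][1])); print(k,"pan frame",(M.T@(p-[q[0],q[1],0])).round(4))
E
python3 m.py
```

```text
c1 [0.6969 0.2629 0.0926] 0.0006
c2 [0.3757 0.2077 0.101 ] 0.0051
c3 [ 0.7774 -0.2549  0.1074] 0.0021
c4 [ 0.4601 -0.3082  0.1095] 0.0009
b1 [0.727  0.0573 0.1211] 0.001
b2 [0.4122 0.004  0.1231] 0.0044
butt [0.5687 0.2033 0.0096] 0.001
[ 0.5781 -0.023   0.164 ] 8.714696911157404 [-1.2 -0.1 -0.9 -1.7 -0.9 -0.3 -1.9 -0.3  0.9 -1.   0.9  1.5  0.7 -0.4
  0.7  1.4]
[ 0.5781 -0.023   0.164 ] 8.714696911157265 [-1.2 -0.1 -0.9 -1.7 -0.9 -0.3 -1.9 -0.3  0.9 -1.   0.9  1.5  0.7 -0.4
  0.7  1.4]
top ((261.9077453613281, 195.76153564453125), (8.434361457824707, 52.46669387817383), 82.87498474121094)
top mean [0.5743 0.1373 0.026 ] dir [-0.113  0.994 -0.   ] ends [0.5669 0.2022 0.026 ] [0.5831 0.0595 0.026 ] perp width 0.0254
side ((308.3595886230469, 210.72471618652344), (28.089946746826172, 8.69198226928711), 32.0053825378418)
side mean [0.5654 0.1474 0.026 ] dir [-0.089  0.996  0.   ] ends [0.5608 0.199  0.026 ] [0.5697 0.0984 0.026 ] perp width 0.037
b1 pan frame [0.16   0.055  0.1211]
b2 pan frame [-0.1592  0.0537  0.1231]
```

```bash
python3 -m pendant '[[0,0,0,0.12],[0,0,0,0.12],[0,0,0,0.12],[0,0,0,0.12],[0,0,0,0.12],[0,0,0,0.12],[0,0,0,0.12],[0,0,0,0.12]]' 0 20
python3 -m pendant '[[0,0,0,0.12],[-0.03,0.015,0,0],[-0.03,0.015,0,0],[-0.03,0.015,0,0],[-0.03,0.015,0,0],[-0.03,0.015,0,0],[-0.03,0.015,0,0],[-0.03,0.015,0,0]]'
python3 -m pendant '[[-0.03,0.015,0,0],[-0.03,0.015,0,0],[-0.03,0.015,0,0],[-0.03,0.015,0,0],[-0.03,0.015,0,0],[-0.03,0.015,0,0],[-0.03,0.015,0,0],[-0.03,0.015,0,0]]'
```

```text
time: 1.57
ee_pos: [0.2294, 0.5814, 0.2336]
eef_rot: [0.622, 0.783, 0.0, -0.0]
ft_force: [-0.2, 0.4, 1.0]
width: 0.0416
grip_force: 0.0
time: 2.23
ee_pos: [0.3584, 0.3834, 0.2338]
eef_rot: [0.665, 0.747, 0.0, -0.0]
ft_force: [0.8, 1.2, 0.7]
width: 0.0008
grip_force: 0.0
time: 2.9
ee_pos: [0.5052, 0.1587, 0.2339]
eef_rot: [0.665, 0.747, 0.0, 0.0]
ft_force: [0.6, -0.7, 0.7]
width: 0.0006
grip_force: 0.0
```

```bash
python3 -m pendant '[[-0.033,0.0123,0,0],[-0.033,0.0123,0,0],[-0.033,0.0123,0,0],[-0.033,0.0123,0,0],[0,0,0.03,0],[0,0,0.03,0],[0,0,0.025,0],[0,0,0,0]]'
python3 -m pendant '[[0,0,0.004,0],[0,0,0.004,0],[0,0,0.004,0],[0,0,0.004,0],[0,0,0.003,0],[0,0,0,0],[0,0,0,0]]'
```

```text
time: 3.57
ee_pos: [0.5658, 0.0345, 0.1439]
eef_rot: [0.665, 0.747, -0.003, -0.002]
ft_force: [-1.8, 1.0, -0.2]
width: 0.0004
grip_force: 0.0
time: 4.15
ee_pos: [0.569, 0.035, 0.13]
eef_rot: [0.665, 0.747, 0.0, 0.0]
ft_force: [1.1, 2.4, 2.7]
width: 0.0005
grip_force: 1.4
```

```bash
python3 -m pendant '[[0,0,0.003,0],[0,0,0.003,0],[0,0,0.003,0],[0,0,0,0],[0,0,0,0]]'; python3 -m pendant '[[0,0,0.002,0],[0,0,0,0],[0,0,0,0]]'
```

```text
time: 4.57
ee_pos: [0.5687, 0.0349, 0.1205]
eef_rot: [0.665, 0.747, 0.0, 0.0]
ft_force: [1.0, 2.4, 4.1]
width: 0.0004
grip_force: 2.0
time: 4.82
ee_pos: [0.5688, 0.0349, 0.1203]
eef_rot: [0.665, 0.747, 0.001, -0.0]
ft_force: [-7.7, 2.9, 22.6]
width: 0.0005
grip_force: 11.4
```

```bash
python3 -m pendant '[[0,0,-0.02,0],[0,0,-0.035,0],[0,0,-0.035,0],[0.033,0.0043,0,0],[0.033,0.0043,0,0],[0.034,0.0043,0,0],[0.034,0.0042,0,0],[0,0,0,0]]' 1 
python3 - <<'E'
from h import *
s=r.read_state();print(s["ee_pos"],s["width"])
a=[]
for n in("side","top"):
    c=cam(n); im=c["img"][:,:,::-1].copy()
    for o in r.outline_of("turner",n)[:2]: print(n,o["score"],o["bbox"])
    a.append(cv2.resize(im[130:330,180:460] if n=="side" else im[120:290,200:440],(400,286 if n=="side" else 283),interpolation=3)[:283])
cv2.imwrite("pics/a.png",np.hstack(a))
E
```

```text
time: 5.48
ee_pos: [0.5683, 0.1775, 0.207]
eef_rot: [0.662, 0.749, -0.0, -0.001]
ft_force: [-0.7, 1.6, -0.9]
width: 0.0459
grip_force: 0.0
[0.56833948 0.17754033 0.20699389] 0.045946770103162365
side 0.57 [310.2, 212.7, 23.7, 23.5]
top 0.5 [270.7, 197.0, 37.4, 8.6]
```

View pics/a.png

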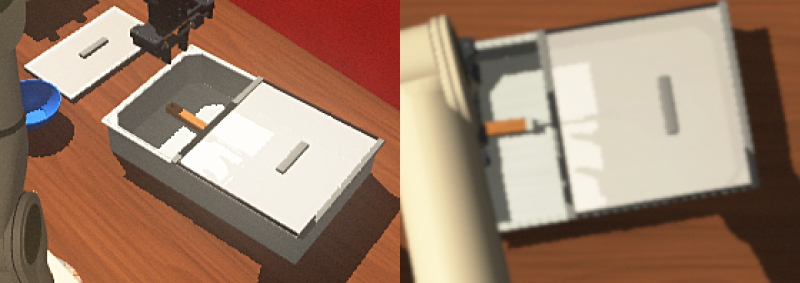

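The side view (left half) shows the cover flush on the rim. The handle is unchanged (butt at about (172,107)), and the gripper is above it with the fingers opening.

```bash
python3 -m pendant '[[0,0,0,0],[0,0,0,0],[0,0,0,0]]' 1
```

```text
time: 5.93
ee_pos: [0.5703, 0.1687, 0.2086]
eef_rot: [0.666, 0.746, -0.0, 0.0]
ft_force: [0.2, 0.4, 0.4]
width: 0.0812
grip_force: 0.0
```

```bash
python3 -m pendant '[[0,0,0.03,0],[0,0,0.03,0],[0,0,0.03,0],[0,0,0.03,0],[0,0,0.02,0],[0,0,0.015,0],[0,0,0.01,0],[0,0,0,0]]' 1
python3 -m pendant '[[0,0,0.008,0],[0,0,0.008,0],[0,0,0.006,0],[0,0,0.004,0],[0,0,0,0],[0,0,0,0]]'
```

```text
time: 6.6
ee_pos: [0.5691, 0.1691, 0.0416]
eef_rot: [0.665, 0.746, -0.001, -0.001]
ft_force: [0.2, 0.3, 0.2]
width: 0.087
grip_force: 0.0
time: 7.1
ee_pos: [0.5701, 0.1698, 0.0175]
eef_rot: [0.665, 0.747, -0.0, -0.0]
ft_force: [-0.6, 0.4, 0.5]
width: 0.087
grip_force: 0.0
```

```bash
python3 -m pendant '[[0,0,0,0],[0,0,0,0],[0,0,0,0],[0,0,0,0],[0,0,0,0],[0,0,0,0],[0,0,0,0],[0,0,0,0]]' 0 8; python3 -m pendant '[[0,0,0,0],[0,0,0,0],[0,0,0,0],[0,0,0,0]]'
```

```text
time: 7.77
ee_pos: [0.5702, 0.1698, 0.0176]
eef_rot: [0.665, 0.747, 0.0, -0.0]
ft_force: [0.0, 0.1, -0.1]
width: 0.0417
grip_force: 0.0
time: 8.1
ee_pos: [0.5702, 0.1698, 0.0175]
eef_rot: [0.665, 0.747, 0.0, -0.0]
ft_force: [0.1, 0.2, -0.0]
width: 0.0243
grip_force: 8.0
```

```bash
python3 -m pendant '[[0,0,-0.008,0],[0,0,-0.008,0],[0,0,-0.008,0],[0,0,-0.008,0],[0,0,-0.008,0],[0,0,0,0],[0,0,0,0]]'
python3 - <<'E'
from h import *
c=cam("side"); cv2.imwrite("pics/b.png",cv2.resize(c["img"][150:310,220:440,::-1],(660,480),interpolation=3))
E
```

```text
time: 8.68
ee_pos: [0.5705, 0.1701, 0.0583]
eef_rot: [0.665, 0.747, 0.001, 0.0]
ft_force: [0.5, 0.2, -0.6]
width: 0.0238
grip_force: 8.0
```

View pics/b.png

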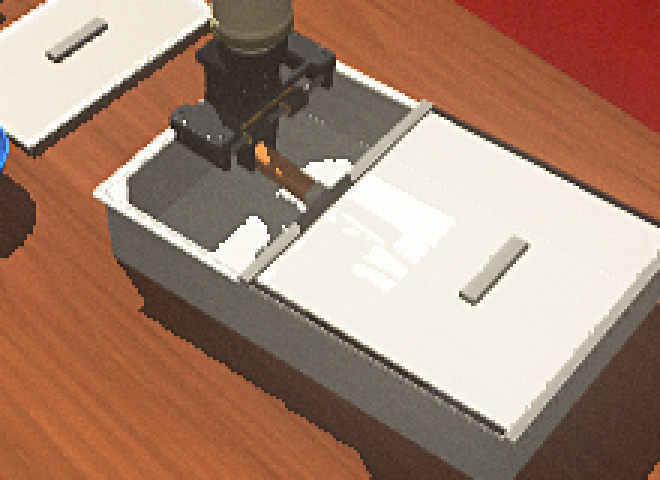

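The handle now slopes down towards the cover (butt ~(262,150), ferrule ~(318,190)), so the turner is pivoting in the pads. The cover is still seated.

```bash
python3 -m pendant '[[0.0015,0,-0.009,0],[0.0015,0,-0.009,0],[0.0015,0,-0.009,0],[0.0015,0,-0.009,0],[0.0015,0,-0.009,0],[0.0015,0,-0.009,0],[0,0,0,0],[0,0,0,0]]'; python3 -m pendant '[[0.007,0,-0.0075,0],[0.007,0,-0.0075,0],[0.007,0,-0.0075,0],[0.007,0,-0.0075,0],[0,0,0,0],[0,0,0,0]]'
python3 - <<'E'
from h import *
c=cam("side"); cv2.imwrite("pics/c.png",cv2.resize(c["img"][130:310,220:440,::-1],(660,540),interpolation=3))
E
```

```text
time: 9.4
ee_pos: [0.5694, 0.1792, 0.1122]
eef_rot: [0.665, 0.747, 0.001, 0.0]
ft_force: [-1.1, 1.0, -1.0]
width: 0.0241
grip_force: 8.0
time: 9.9
ee_pos: [0.566, 0.2076, 0.1421]
eef_rot: [0.665, 0.747, 0.001, 0.0]
ft_force: [-0.9, 1.7, 0.0]
width: 0.0238
grip_force: 8.0
```

View pics/c.png

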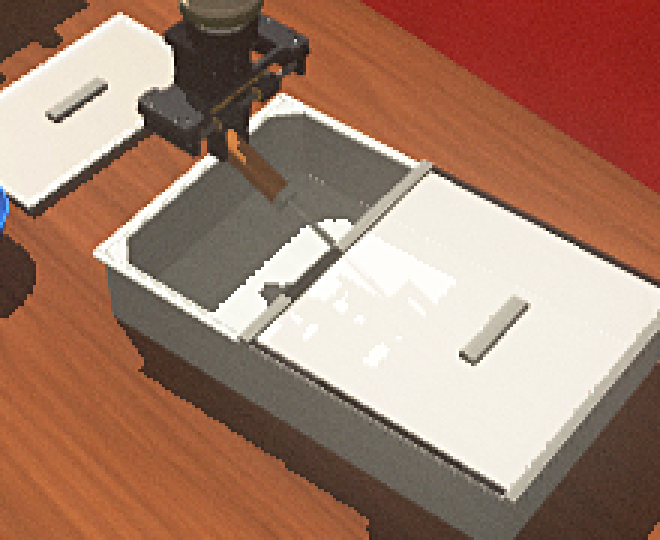

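The handle is tilted up out of the opening (ferrule ~(282,200)), and the shank passes under the bar at ~(345,245). The cover is seated.

```bash
python3 -m pendant '[[0.007,0,-0.0075,0],[0.007,0,-0.0075,0],[0.007,0,-0.0075,0],[0.007,0,-0.0075,0],[0.002,0,-0.01,0],[0,0,-0.01,0],[0,0,-0.01,0],[0,0,-0.01,0]]'; python3 -m pendant '[[0,0,-0.01,0],[0,0,-0.01,0],[0,0,-0.01,0],[0,0,-0.01,0],[0,0,-0.01,0],[0,0,-0.01,0],[0,0,0,0],[0,0,0,0]]'
python3 - <<'E'
from h import *
c=cam("side"); cv2.imwrite("pics/d.png",cv2.resize(c["img"][90:310,220:440,::-1],(600,600),interpolation=3))
E
```

```text
time: 10.62
ee_pos: [0.5627, 0.2359, 0.2128]
eef_rot: [0.666, 0.746, 0.0, 0.0]
ft_force: [0.8, 0.3, -0.8]
width: 0.0243
grip_force: 8.0
time: 11.28
ee_pos: [0.5628, 0.2371, 0.2725]
eef_rot: [0.665, 0.747, 0.001, 0.0]
ft_force: [0.2, 3.3, 2.6]
width: 0.0238
grip_force: 8.0
```

View pics/d.png

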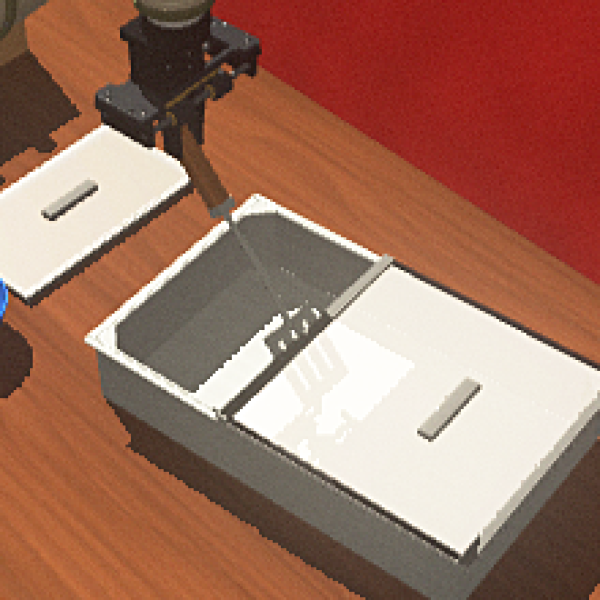

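The blade is emerging past the bar (slots ~(295,330)), with its tip still under the edge. The cover is flat.

```bash
python3 -m pendant '[[0.008,0,-0.004,0],[0.008,0,-0.004,0],[0.008,0,-0.004,0],[0.008,0,-0.004,0],[0.004,0,-0.008,0],[0,0,-0.01,0],[0,0,-0.01,0],[0,0,0,0]]'; python3 -m pendant '[[0,0,-0.01,0],[0,0,-0.01,0],[0,0,0,0],[0,0,0,0]]'
python3 - <<'E'
from h import *
a=[]
for n,(u,v) in (("side",(200,80)),("top",(180,90))):
    c=cam(n); a.append(cv2.resize(c["img"][v:v+220,u:u+220,::-1],(400,400),interpolation=3))
cv2.imwrite("pics/e.png",np.hstack(a))
E
```

```text
time: 12.0
ee_pos: [0.5593, 0.2721, 0.3186]
eef_rot: [0.665, 0.746, 0.002, 0.001]
ft_force: [0.7, 4.2, 9.5]
width: 0.0242
grip_force: 8.0
time: 12.33
ee_pos: [0.5587, 0.2718, 0.3362]
eef_rot: [0.665, 0.746, 0.0, 0.0]
ft_force: [0.6, -0.3, -2.2]
width: 0.024
grip_force: 8.0
```

View pics/e.png

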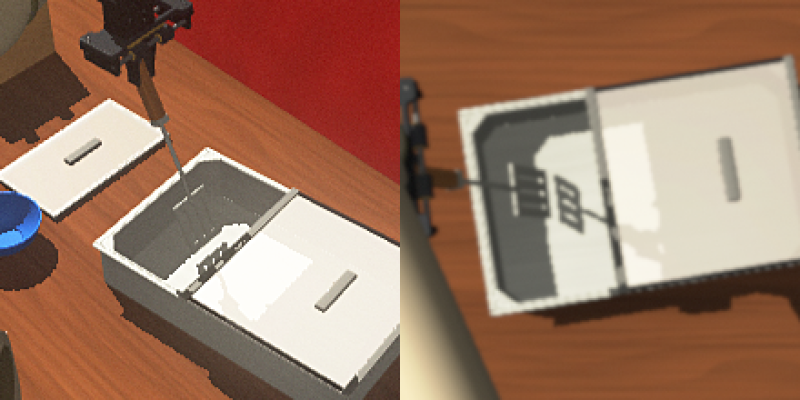

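The blade is now fully out from under the cover: in the top view its tip is at ~(550,195) against the bar at ~600, and the cover is seated. I'll tighten the grip and lift straight up.

```bash
python3 -m pendant '[[0,0,0,0],[0,0,0,0],[0,0,0,0]]' 0 40;  python3 -m pendant '[[0,0,-0.015,0],[0,0,-0.02,0],[0,0,-0.02,0],[0,0,-0.02,0],[0,0,-0.02,0],[0,0,-0.02,0],[0,0,-0.02,0],[0,0,-0.02,0]]'; python3 -m pendant '[[0,0,-0.015,0],[0,0,-0.01,0],[0,0,-0.01,0],[0,0,0,0],[0,0,0,0],[0,0,0,0],[0,0,0,0],[0,0,0,0]]'
python3 - <<'E'
from h import *
a=[]
for n,(u,v) in (("side",(180,20)),("top",(150,80))):
    c=cam(n); a.append(cv2.resize(c["img"][v:v+260,u:u+260,::-1],(400,400),interpolation=3))
    for o in r.outline_of("turner",n)[:2]: print(n,o["score"],o["bbox"])
cv2.imwrite("pics/f.png",np.hstack(a))
E
```

```text
time: 12.68
ee_pos: [0.5582, 0.2721, 0.3352]
eef_rot: [0.665, 0.747, -0.0, -0.0]
ft_force: [0.0, 0.5, -2.2]
width: 0.0238
grip_force: 40.0
time: 13.35
ee_pos: [0.5582, 0.2721, 0.4915]
eef_rot: [0.665, 0.747, 0.0, -0.0]
ft_force: [0.5, 0.1, -1.0]
width: 0.0239
grip_force: 40.0
time: 14.02
ee_pos: [0.5582, 0.2721, 0.5249]
eef_rot: [0.665, 0.747, -0.0, -0.0]
ft_force: [0.2, 0.4, -1.4]
width: 0.0236
grip_force: 40.0
side 0.88 [295.8, 114.5, 47.6, 124.4]
top 0.9 [209.2, 182.8, 94.9, 36.3]
```

View pics/f.png

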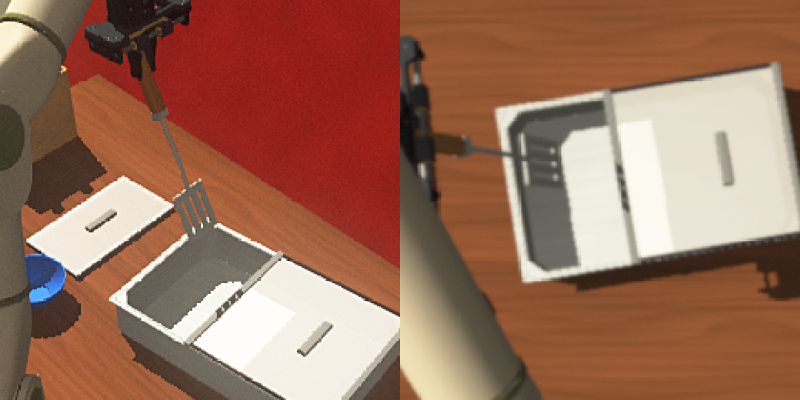

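The turner hangs free above the pan. Its tip is at ~(202,236) in the side half and ~(562,163) in the top half. I'll triangulate its height.

```bash
python3 - <<'E'
from h import *
ct,cs=cam("top"),cam("side"); print(tri(ct,(255.3,186),cs,(311.3,173.4)))
s=r.read_state();print(s["time"],s["ee_pos"],s["grip_force"])
E
```

```text
(array([0.57368835, 0.13047764, 0.20097613]), np.float64(0.00941097457741344))
14.3167 [0.55831556 0.27209257 0.52551191] 40.00007938127965
```

Tip is about 0.20 m up. Last check: whether the cover has moved since it was pressed, comparing picture patches against b.png, with the pre-press picture for scale.

```bash
python3 - <<'E'
from h import *
g=lambda i:cv2.cvtColor(i,cv2.COLOR_BGR2GRAY).astype(np.float32)
b=g(cv2.imread("pics/b.png")); cur=cam("side")["img"][:,:,::-1]; old=cv2.imread("pics/side0.png")
up=lambda i:g(cv2.resize(np.ascontiguousarray(i[150:310,220:440]),(660,480),interpolation=3))
for nm,(x,y) in {"bar end far":(428,108),"bar end near":(258,270),"grip":(495,268),"hinge corner":(520,430)}.items():
    out=[]
    for im in(up(old),up(cur)):
        t=b[y-18:y+18,x-18:x+18]; w=im[max(0,y-36):y+36,x-36:x+36]
        m=cv2.matchTemplate(w,t,cv2.TM_CCOEFF_NORMED); _,s,_,l=cv2.minMaxLoc(m); out.append((round(s,2),(np.array(l)-[18,min(18,y-18)]).tolist()))
    print(nm,"prepress/now shift (1/3 px):",out)
E
```

```text
bar end far prepress/now shift (1/3 px): [(0.83, [3, -12]), (1.0, [0, 0])]
bar end near prepress/now shift (1/3 px): [(0.85, [0, -12]), (0.94, [0, 0])]
grip prepress/now shift (1/3 px): [(0.99, [3, -6]), (0.99, [0, 0])]
hinge corner prepress/now shift (1/3 px): [(0.99, [0, 0]), (0.89, [12, -15])]
```

```bash
python3 -c "
from bench import r
print(r.close_job())"
```

```text
the job is handed in; nothing more can be done
None
```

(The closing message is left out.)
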